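Take the pressure cap off the laser chiller's coolant tank

TASK

Open the coolant tank of the laser chiller: turn its orange pressure cap anticlockwise (seen from above), without pressing, until it comes up against its first stop, then press it straight down against its spring and, keeping it down, turn it past the stop until it comes free. Lift the cap off and set it down right way up inside the grey tray. Go gently: do not force the cap against its stops or ram it down, do not drop it, and leave the other things where they are.

Things in the scene. Friction and masses are not known exactly. Their poses are not given: they have to be found in the camera images.
- cap_center (a point): Orange pressure cap, about 150 g, 62 mm tall; point on its axis, half-way up; z up. Along x, an upright finger wing 50 mm long, 12 mm thick: from 1 mm below this point to the cap's top 31 mm above it. It stands on a 62 mm disc (1 to 7 mm below the point). Under it a steel stem, 26 mm across, to 31 mm below the point, with two lugs along +x and -x at its foot, 48 mm over both, 8 mm wide, 6 mm high.
- tank: Fixed white coolant tank, 200 x 200 x 118 mm; origin at the centre of its underside, on the table, z up. The cap's neck stands at its centre. Open direction: the tank's x axis, shown by two green marks on its top. The cap comes free when its wing (x axis, either way round) lies along the tank's x within 5 degrees; a hard end stop lies about 4 degrees past that. At the start the wing is 68 to 84 degrees clockwise of it.
- neck (a point): Centre of the mouth of the black filler neck, 166 mm above the table, 76 mm across. In it a spring seal holds the unpressed cap's lugs up against a slotted steel plate with about 8 N (0.6 N more per mm pressed). The hidden first stop blocks the unpressed cap with the wing 41 to 58 degrees short of the open direction, differing from tank to tank. Free turning takes up to 0.2 N m, less if the hand bears down a little; 0.4 N m against a stop is plenty.
- tray_floor (a point): Fixed grey open tray, 160 x 160 mm, walls 22 mm high and 4 mm thick; this point is the centre of its inner floor, 5 mm above the table.
- spool_center (a point): Bystander: filament spool lying flat, black flanges 150 mm across, green filament, 50 mm high; its centre.
- bottle_center (a point): Bystander: white bottle with blue cap, 56 mm across, 150 mm tall; half-way up.
- bracket_center (a point): Bystander: green printed angle bracket, 70 x 50 mm, 58 mm high; point 25 mm above the centre of its foot.
- driver_grip (a point): Bystander: screwdriver with red handle, lying on the table at the robot's right; middle of its handle.
- cap: The same orange cap; origin on its axis at the foot of its stem. To pass the first stop it must be pressed down 2.5 to 6.5 mm (differs from tank to tank, cannot be seen); it bottoms hard 3 mm beyond that, so feel for it: 15 N is always enough. It must stay pressed until nearly in the open direction; there the spring lifts it about 4 mm and it can be drawn straight up.
- stop_unit: Stop mechanism hidden inside the neck, which carries the first stop and the bottom that the pressed cap meets; origin on the neck's axis 120 mm above the table, axes as the tank's. This pose says nothing of where the first stop is in this tank: it can only be felt.

How it is judged:
On the way, in this order (a step that is already met when the one before it is completed fails the run):
1. the cap, not pressed down, is turned anticlockwise up against its first stop (34 to 60 degrees short of the open direction), so that the stop is felt (angle between the x axis of cap_center and the x axis of tank, either way round between 0.6 and 1.04 rad and z of cap_center in the frame of tank above 0.1735 m and contact force between cap and stop_unit above 2 N), for 0.05 s.
2. still at least 34 degrees short of the open direction, the cap is pressed down at least 2 mm (angle between the x axis of cap_center and the x axis of tank, either way round above 0.6 rad and z of cap_center in the frame of tank below 0.173 m), for 0.1 s.
3. the cap is lifted clear of the neck (z of cap_center in the frame of tank above 0.205 m and angle between cap_center's own z axis and vertical below 0.5 rad), for 0.1 s.
At the end, for the whole second after the job is handed in: The cap stands right way up (within 9 degrees) on the floor of the tray, its axis within 65 mm of the tray's centre, released and at rest (horizontal distance between cap_center and tray_floor below 0.065 m and z of cap_center in the frame of tray_floor between 0.025 and 0.036 m and angle between cap_center's own z axis and vertical below 0.15 rad and linear speed of cap below 0.02 m/s); the robot touches nothing.
It fails at once if the cap is forced against its stops or rammed down: more than 60 N in all between cap and tank (contact force between cap and tank above 60 N).
It fails at once if the cap is dropped or let fly: faster than 0.7 m/s while not held (linear speed of cap above 0.7 m/s and contact force between the fingers and cap below 0.1 N).
It fails at once if a bystander is moved more than 30 mm (distance of any of spool_center, bottle_center, bracket_center, driver_grip from where it was at the start of the episode above 0.03 m).
It also fails if it takes over 69 s, if anything falls off the work surface, if the arm or the gripper's body presses on something with over 40 N, if the wrist force passes 120 N, or if a joint passes its speed limit or range.

ROBOT

A 7-joint arm with a two-finger parallel gripper is mounted at the origin on the work surface. World frame = base frame: x ahead of the robot, y to its left, z up, the work surface at z = 0. Lengths are in m, angles in rad, forces in N, time in s.
With the tool pointing down it reaches from about 0.4 to 0.925 m from the base axis. Payload 4.1 kg.
Tool frame: the origin (TCP) lies midway between the tips of the shut fingers; the grasp point (between the pads) lies 19 mm behind it (manip.pinch_z is the distance from the TCP to the grasp point, in m); y points along the fingers, x is the direction in which the jaws open and shut, and the axes are right-handed (so a half turn about y gives the same grasp; the last joint's range is limited). The gripper opens to 85 mm and grips with 20 to 120 N. Pads are 22 mm wide; open, the fingers measure 114 mm over their backs; the gripper's body (76 mm by 85 mm) begins 54 mm behind the grasp point. The pads swing forward as they close: fully open they stand 13 mm farther back than shut.
Start: joints at [1.196, 0.398, 0.045, 1.537, -0.019, 1.207, -0.051], TCP at [0.177, -0.625, 0.231] pointing down, gripper open.
Joint ranges: [-2.82, 2.82], [-0.49, 2.23], [-1.37, 1.46], [0, 2.46], [-1.36, 4.5], [0.23, 2], [-2.94, 2.94]. Speed limits (rad/s): [2.57, 2.57, 3.14, 3.14, 3.14, 3.14, 3.14].

INTERFACE

Orientations are given as [roll, pitch, yaw] about the fixed x, y, z axes, in that order (R = Rz(yaw) Ry(pitch) Rx(roll)).
In Python, from station import telemetry, cams, hand_in, manip gives the robot as it stands. The module is installed in compiled form; this text tells all that it offers.
- The arm moves only by the tool jog_arm, never from a script. Its argument "deltas" is text: rows parted by semicolons, each of 6 numbers parted by spaces: the shift along the tool's x, y, z in cm, then the turn, a rotation vector about the tool's x, y, z in rad. In form: tx ty tz rx ry rz; .... A call has 1 to 12 rows; each row shifts and turns the commanded pose from where the row before left it, along the tool's axes as they then stand; what a row does not reach is not made up. A row lasts 1/10 s, in which the tool goes at most 50 mm and 8.59 degrees, less where a joint would pass 70% of its speed; a pose out of reach is approached as far as the arm can. A call is refused whole if a number of a shift passes 5 or a number of a turn 0.15, either way. A call with a gripper value outside its range is refused whole. "gripper" is the closure in counts, from 0 (fully open) to 255 (shut), set as the call begins (left out, the last holds). The fingers move at their own pace and stop on an object; "grip_force" is the grip in N (left out, the last holds). Time passes only in rows, so rows that do not move let the fingers close. It gives the time, the measured TCP pose, the force and the opening at its end, in the units of the state.
- telemetry.state(): the state, without advancing time (a new reading comes with each control period).
- cams.camera(name): name is "scene" or "top" or "wrist"; returns (picture, depth): 480x640x3 uint8, red, green, blue; 480x640 float32, m along the optical axis (not along the pixel's ray), 0 where there is no reading.
- cams.camera_info(name): a dict with "K" (3x3 intrinsics, pixels), "origin" and "rotation" of the camera in the world. Camera axes: x right, y up, looking along -z (the intrinsics and any distortion apply to the point x, -y, -z); pixel columns grow to the right and rows downward; lengths in m; the calibration is good to about 2 mm. The wrist camera is an equidistant fisheye: a pixel r from the principal point sees the ray r / f radians off the axis. A picture is of the moment at which its call begins: read the wrist's pose just before it. camera_info takes no time and is no camera call; for the wrist camera it gives the pose at the moment of the call.
- hand_in(): hands the job in, once; it reports no verdict.
The state is a dict: "t": time; "q": joint angles; "dq": joint speeds; "joint_efforts": joint torques, N m; "position": TCP position; "ee_rot": TCP orientation; "wrist_force": force on the tool from outside, world axes, zero at the start; "moment": the same for the moment, N m; "gripper_width": finger opening in m.
Only numpy, scipy, OpenCV 4.12 (cv2) and the standard library are available. Lean on these libraries where they do the work, as an engineer would, in place of code of your own. Each camera call takes 0.05 s, during which the arm holds its last target.

## Working session

There is one attempt and no reset: what is moved stays moved. The work goes in short steps, Python scripts to look and compute and a tool call to move; the robot and the scene stay as the last step left them, time stands still between calls to the robot, and variables do not carry over. Pictures are saved under pics/ and viewed, and the job is handed in when it is done.

Besides the shell and the picture viewer there is one more tool, called after "Request:" in YAML: its name, and indented under it one key for each argument. jog_arm: Moves the arm, as the interface text tells. Its arguments: {"type":"object","properties":{"deltas":{"type":"string"},"gripper":{"type":"number"},"grip_force":{"type":"number"}},"required":["deltas"]}

```bash
mkdir -p pics; cat > h.py <<'E'
import numpy as np, cv2
from station import telemetry, cams, hand_in, manip
def shot(name,fn):
    info=cams.camera_info(name)
    im,d=cams.camera(name)
    cv2.imwrite('pics/'+fn+'.png',im[:,:,::-1]); np.savez('pics/'+fn+'.npz',im=im,d=d,K=info['K'],o=info['origin'],R=info['rotation'])
    return im,d,info
def world(d,K,o,R,u,v,z=None):
    # z: depth
    zz=d if np.isscalar(d) else d[int(v),int(u)]
    K=np.array(K);x=(u-K[0,2])/K[0,0]*zz;y=(v-K[1,2])/K[1,1]*zz
    return np.array(o)+np.array(R)@np.array([x,-y,-zz])
def cloud(fn):
    a=np.load('pics/'+fn+'.npz');K=a['K'];d=a['d'];v,u=np.mgrid[:480,:640]
    P=np.stack([(u-K[0,2])/K[0,0]*d,-(v-K[1,2])/K[1,1]*d,-d],-1)@a['R'].T+a['o']
    return a['im'],d,P
E
python3 - <<'E'
from h import *
s=telemetry.state();print({k:np.round(v,3) for k,v in s.items()})
shot('top','top0');shot('scene','scene0')
for n in('top','scene'):print(n,cams.camera_info(n))
print(manip.pinch_z)
E
```

```text
{'t': np.float64(0.0), 'q': array([ 1.196,  0.399,  0.045,  1.538, -0.019,  1.207, -0.051]), 'dq': array([ 0.001,  0.001, -0.001,  0.001, -0.002,  0.001, -0.001]), 'joint_efforts': array([ 0.0000e+00, -4.7512e+01,  1.3650e+00, -2.5422e+01,  1.2000e-02,
        9.0000e-03,  0.0000e+00]), 'position': array([ 0.177, -0.625,  0.23 ]), 'ee_rot': array([-1.571,  0.002, -1.295]), 'wrist_force': array([-0.094, -0.343, -0.651]), 'moment': array([-0.018,  0.008,  0.017]), 'gripper_width': np.float64(0.085)}
top {'K': array([[602.33063667,   0.        , 317.18752141],
       [  0.        , 602.33063667, 245.95372507],
       [  0.        ,   0.        ,   1.        ]]), 'origin': array([ 0.51686224, -0.09817414,  1.20308566]), 'rotation': array([ 0.06144573, -0.01164527, -1.56941155])}
scene {'K': array([[503.86378521,   0.        , 321.46900442],
       [  0.        , 503.86378521, 245.53255891],
       [  0.        ,   0.        ,   1.        ]]), 'origin': array([ 1.01235149, -0.22582054,  0.86838521]), 'rotation': array([5.27654543e-01, 4.90655034e-04, 1.30189887e+00])}
0.0187
```

```bash
cat > h.py <<'E'
import numpy as np, cv2
from scipy.spatial.transform import Rotation as Ro
from station import telemetry, cams, hand_in, manip
def rm(r): return Ro.from_euler('xyz',r).as_matrix()
def shot(name,fn):
    info=cams.camera_info(name)
    im,d=cams.camera(name)
    cv2.imwrite('pics/'+fn+'.png',im[:,:,::-1]); np.savez('pics/'+fn+'.npz',im=im,d=d,K=info['K'],o=info['origin'],R=rm(info['rotation']))
    return im,d,info
def cloud(fn):
    a=np.load('pics/'+fn+'.npz');K=a['K'];d=a['d'];v,u=np.mgrid[:480,:640]
    P=np.stack([(u-K[0,2])/K[0,0]*d,-(v-K[1,2])/K[1,1]*d,-d],-1)@a['R'].T+a['o']
    return a['im'],d,P
E
python3 - <<'E'
from h import *
for n in ('top','scene'):
    a=np.load(f'pics/{n}0.npz')
    np.savez(f'pics/{n}0.npz',im=a['im'],d=a['d'],K=a['K'],o=a['o'],R=rm(a['R']))
im,d,P=cloud('top0')
for (u,v) in [(320,240),(100,100),(500,400),(320,450)]: print(u,v,P[v,u].round(3))
E
```

```text
320 240 [ 0.603 -0.118  0.002]
100 100 [0.886 0.327 0.001]
500 400 [ 0.288 -0.472  0.006]
320 450 [ 0.191 -0.118  0.003]
```

View pics/top0.png

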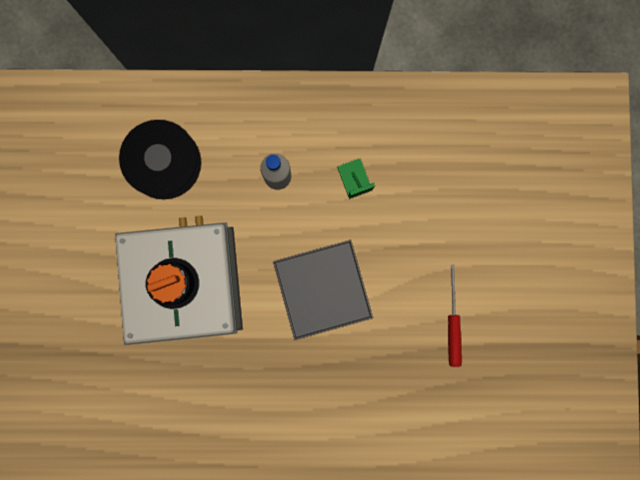

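View pics/scene0.png

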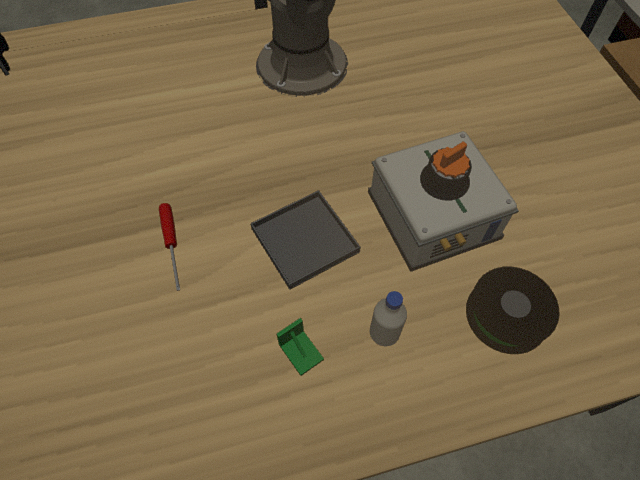

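Top view: tank around pixel (178,283), cap (170,283), green marks (170,248) and (177,317), tray centre (323,290). Measuring from the depth.

```bash
python3 - <<'E'
from h import *
im,d,P=cloud('top0')
f=im.astype(int);r,g,b=f[...,0],f[...,1],f[...,2]
org=(r>150)&(g>50)&(g<150)&(b<80)&(P[...,2]>0.12)
Q=P[org];print('orange',len(Q),Q[:,2].min(),Q[:,2].max(),Q.mean(0))
top=Q[Q[:,2]>Q[:,2].max()-0.008];print('wing',len(top),top.mean(0),)
def pca(A):
    c=A[:,:2].mean(0);w,V=np.linalg.eigh(np.cov((A[:,:2]-c).T));return c,np.degrees(np.arctan2(V[1,1],V[0,1])),np.sqrt(w)
print(pca(top))
c,a,_=pca(top);e=np.array([np.cos(np.radians(a)),np.sin(np.radians(a))]);n=np.array([-e[1],e[0]])
for x in(e,n):
    s=(top[:,:2]-c)@x;print('extent',s.min(),s.max())
gm=(g>r+25)&(P[...,2]>0.1)&(P[...,2]<0.13);print('gm',gm.sum(),pca(P[gm]),P[gm][:,2].mean())
h=P[gm];k=pca(h);s=(h[:,:2]-k[0])@[np.cos(np.radians(k[1])),np.sin(np.radians(k[1]))]
m1=h[s>0].mean(0);m2=h[s<0].mean(0);print(m1,m2,(m1+m2)/2,np.degrees(np.arctan2(*(m1-m2)[[1,0]])))
tk=(P[...,2]>0.112)&(P[...,2]<0.126)&(P[...,1]>0)&(P[...,0]<0.75)
c2=cv2.minAreaRect(P[tk][:,:2].astype(np.float32)*1000);print('tank',c2)
# disc
nk=(P[...,2]>0.15)&(P[...,1]>0)
print('neck',cv2.minEnclosingCircle(P[nk][:,:2].astype(np.float32)*1000), P[nk][:,2].max())
# tray
tr=(P[...,2]>0.015)&(P[...,2]<0.03)&(np.abs(P[...,0]-0.5)<0.13)&(np.abs(P[...,1]+0.12)<0.13)
print('tray',tr.sum(),cv2.minAreaRect(P[tr][:,:2].astype(np.float32)*1000))
big=cv2.resize(im[225:345,110:245],None,fx=5.5,fy=5,interpolation=cv2.INTER_CUBIC)[:600,:800]
cv2.imwrite('pics/crop0.png',big[...,::-1])
E
```

```text
orange 955 0.16286228263434022 1.2030856627432296 [0.51692789 0.14400864 0.18769496]
wing 7 [ 0.51686224 -0.09817414  1.20308566]
(array([ 0.51686224, -0.09817414]), np.float64(90.0), array([0., 0.]))
extent -1.3877787807814457e-17 -1.3877787807814457e-17
extent -8.497694209043069e-34 -8.497694209043069e-34
gm 105 (array([0.516225  , 0.14745771]), np.float64(-174.2520217925274), array([0.0018092 , 0.06235949])) 0.11934002430904232
[0.45561247 0.14135064 0.11932062] [0.57800316 0.15368222 0.1193598 ] [0.51680781 0.14751643 0.11934021] -174.24653121941773
tank ((517.6727905273438, 146.2027587890625), (199.53652954101562, 199.57351684570312), 5.852601528167725)
neck ((517.8017578125, 146.55113220214844), 38.25678634643555) 0.21087615367578316
tray 717 ((505.6431884765625, -122.96803283691406), (160.14080810546875, 160.25355529785156), 15.62114429473877)
```

View pics/crop0.png

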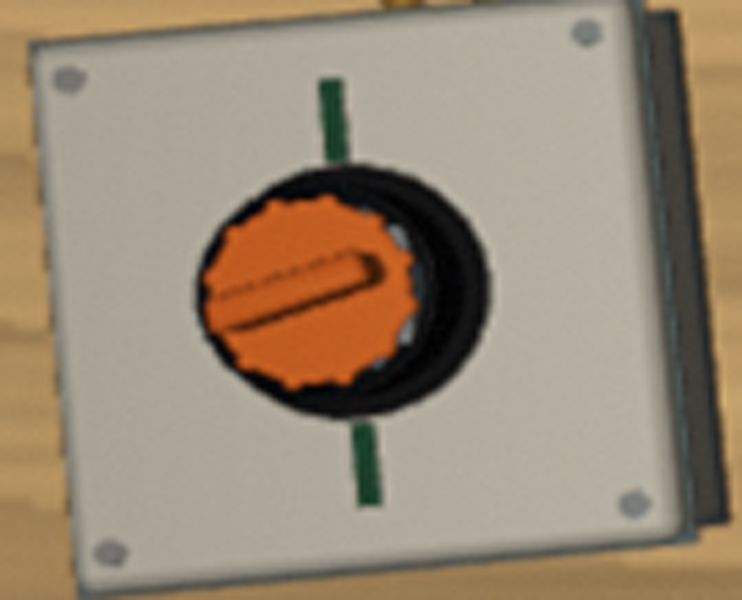

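```bash
python3 - <<'E'
from h import *
im,d,P=cloud('top0')
Z=P[...,2]; near=(np.hypot(P[...,0]-0.5175,P[...,1]-0.1468)<0.045)&(Z<0.25)
print(np.histogram(Z[near],bins=np.arange(0.11,0.22,0.004)))
w=near&(Z>0.195)
A=P[w][:,:2];print(len(A),cv2.minAreaRect((A*1000).astype(np.float32)),Z[w].mean(),Z[w].max())
c=A.mean(0);wv,V=np.linalg.eigh(np.cov((A-c).T));print(c,np.degrees(np.arctan2(V[1,1],V[0,1])))
im,d,P=cloud('scene0');Z=P[...,2]
near=(np.hypot(P[...,0]-0.5175,P[...,1]-0.1468)<0.045)&(Z<0.25)
print(np.histogram(Z[near],bins=np.arange(0.11,0.22,0.004)))
w=near&(Z>0.195)&(P[...,1]>0)
A=P[w][:,:2];print(len(A),cv2.minAreaRect((A*1000).astype(np.float32)),Z[w].max(),A.mean(0))
tk=(Z>0.112)&(Z<0.126)&(P[...,1]>0)&(P[...,0]<0.75)
print('tank',cv2.minAreaRect(P[tk][:,:2].astype(np.float32)*1000))
E
```

```text
(array([  0,  25, 237, 151,  19,  26,  29,  25,  16,  26,  30,  36,  45,
       166, 168, 405, 383,  27,   8,  10,   8,   9,  13, 131,  81,   3,
         0]), array([0.11 , 0.114, 0.118, 0.122, 0.126, 0.13 , 0.134, 0.138, 0.142,
       0.146, 0.15 , 0.154, 0.158, 0.162, 0.166, 0.17 , 0.174, 0.178,
       0.182, 0.186, 0.19 , 0.194, 0.198, 0.202, 0.206, 0.21 , 0.214,
       0.218]))
236 ((517.4562377929688, 146.33840942382812), (11.935132026672363, 50.64276885986328), 20.563249588012695) 0.20485926420372616 0.21087615367578316
[0.51740309 0.14572047] 110.81183471062344
(array([  1,  44, 286, 117,  60,  51,  66,  57,  54,  65,  79, 126,  71,
       142,  96, 297, 250,  29,  29,  31,  32,  37,  30, 114,  50,   0,
         0]), array([0.11 , 0.114, 0.118, 0.122, 0.126, 0.13 , 0.134, 0.138, 0.142,
       0.146, 0.15 , 0.154, 0.158, 0.162, 0.166, 0.17 , 0.174, 0.178,
       0.182, 0.186, 0.19 , 0.194, 0.198, 0.202, 0.206, 0.21 , 0.214,
       0.218]))
223 ((516.2842407226562, 147.78680419921875), (12.24148178100586, 52.123958587646484), 21.424734115600586) 0.20872228028265472 [0.51834626 0.14598309]
tank ((319.84368896484375, 127.44255828857422), (595.384521484375, 200.52996826171875), 5.829281806945801)
```

Request:
jog_arm:
  deltas: "0 -1 4.5 0 -0.08 0;0 -1 4.7 0 -0.08 0;0 -1 4.7 0 -0.08 0;0 -1 4.7 0 -0.08 0;0 -1 4.7 0 -0.08 0;0 -1 4.7 0 -0.08 0;0 -1 4.7 0 -0.08 0;0 -1 4.7 0 -0.08 0;0 -1 4.7 0 -0.08 0;0 -1 4.7 0 -0.08 0"
  gripper: 120
  grip_force: 30

```text
t: 1.1
position: [0.5443, -0.3526, 0.331]
ee_rot: [-1.571, 0.001, -0.492]
wrist_force: [0.7, 0.4, 0.3]
gripper_width: 0.0449
```

Request:
jog_arm:
  deltas: "-0.5 0 4.5 0 -0.08 0;-0.5 0 4.6 0 -0.08 0;-0.5 0 4.6 0 -0.08 0;-0.5 0 4.6 0 -0.08 0;-0.5 0 4.6 0 -0.08 0;-0.5 0 4.6 0 -0.08 0;-0.5 0 4.6 0 -0.08 0;-0.5 0 4.6 0 -0.08 0;-0.5 0 4.6 0 -0.08 0;-0.5 0 4.6 0 -0.08 0;-0.5 0 4.0 0 -0.05 0;0 0 0 0 0 0"

```text
t: 2.3
position: [0.5347, 0.1397, 0.3316]
ee_rot: [-1.568, -0.0, 0.368]
wrist_force: [-0.1, 0.3, 0.3]
gripper_width: 0.0452
```

```bash
cat > tgt.py <<'E'
from h import *
import sys
def need(p,yaw):
    s=telemetry.state();R=rm(s['ee_rot']);dw=np.array(p)-s['position']
    Rt=Ro.from_euler('xyz',[-np.pi/2,0,yaw]);rv=(Ro.from_matrix(R).inv()*Rt).as_rotvec()
    print('t',round(float(s['t']),2),'pos',s['position'].round(4),'rot',np.round(s['ee_rot'],4),'w',s['gripper_width'],'F',s['wrist_force'].round(2),'M',s['moment'].round(3),'q',s['q'].round(2))
    print('tool shift cm',(R.T@dw*100).round(2),'turn',rv.round(4))
if __name__=='__main__': need([float(x) for x in sys.argv[1:4]],float(sys.argv[4]))
E
python3 tgt.py .5174 .1466 .177 .363; python3 - <<'E'
from h import *
shot('wrist','w1');print(cams.camera_info('wrist'))
E
```

```text
t 2.3 pos [0.5347 0.1397 0.3316] rot [-1.5676e+00 -2.0000e-04  3.6770e-01] w 0.04522387927754922 F [-0.09  0.3   0.32] M [-0.025 -0.037 -0.004] q [ 0.21  0.2  -0.64  1.61  0.12  1.37 -0.08]
tool shift cm [-1.37 15.47  1.21] turn [-0.0032  0.0047  0.0002]
{'K': array([[371.64829954,   0.        , 316.60565621],
       [  0.        , 371.64829954, 232.90910181],
       [  0.        ,   0.        ,   1.        ]]), 'origin': array([0.50751935, 0.21205044, 0.47405962]), 'rotation': array([-0.32366046,  0.00041684,  0.36274782])}
```

View pics/w1.png

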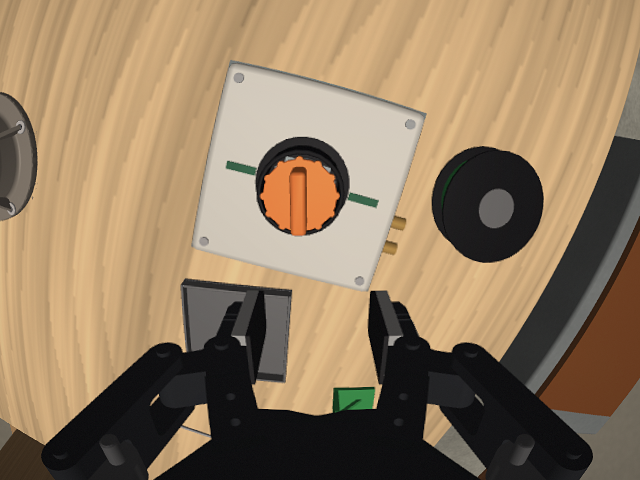

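The wrist view shows the cap wing at about (298,200), aligned with the fingers' closing plane; the gripper needs a ~14 mm shift left. Moving above it and descending part way.

Request:
jog_arm:
  deltas: "-0.4 2 0.4 0 0 0;-0.5 3 0.4 0 0 0;-0.47 3 0.4 0 0.005 0;0 2 0 0 0 0;0 1 0 0 0 0;0 0 0 0 0 0"

```text
t: 2.95
position: [0.5207, 0.1369, 0.2198]
ee_rot: [-1.571, 0.003, 0.348]
wrist_force: [0.6, -0.5, -0.7]
gripper_width: 0.0452
```

```bash
python3 tgt.py .5174 .1466 .181 .363; python3 - <<'E'
from h import *
shot('wrist','w2');shot('scene','s2')
cv2.imwrite('pics/s2c.png',cv2.resize(cv2.imread('pics/s2.png')[60:260,330:560],None,fx=3,fy=3))
E
```

```text
t 2.95 pos [0.5207 0.1369 0.2198] rot [-1.5709  0.0031  0.3482] w 0.04516732716652692 F [ 0.58 -0.48 -0.74] M [ 0.012  0.015 -0.043] q [ 0.2   0.25 -0.63  1.8   0.16  1.14 -0.14]
tool shift cm [0.03 3.88 1.02] turn [ 0.     -0.0148 -0.0031]
```

View pics/w2.png

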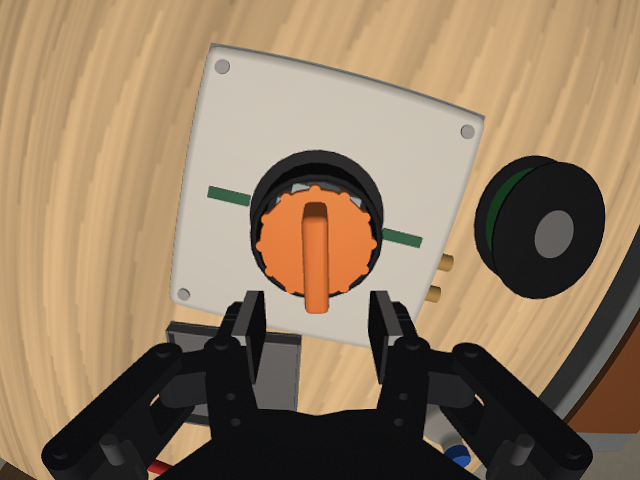

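View pics/s2c.png

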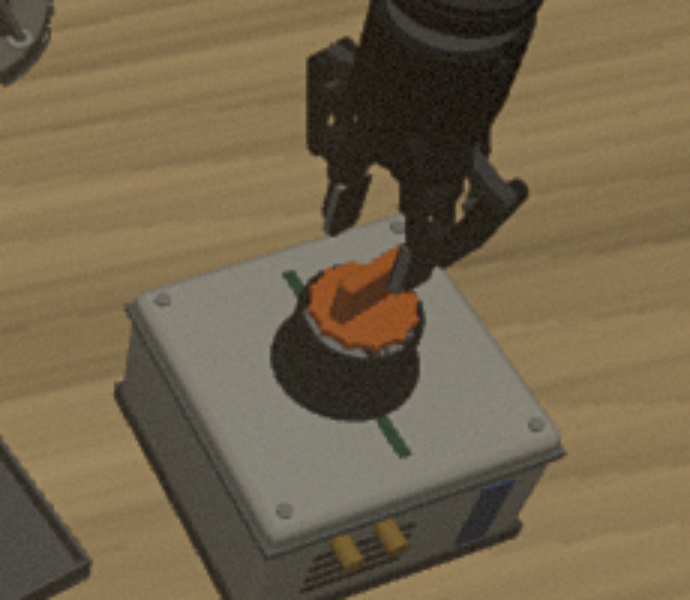

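Request:
jog_arm:
  deltas: "0 0 0.5 0 -0.007 0;0 0 0.5 0 -0.008 0;0 0 0 0 0 0;0 0 0 0 0 0"

```text
t: 3.45
position: [0.5177, 0.1483, 0.2217]
ee_rot: [-1.571, -0.001, 0.366]
wrist_force: [-0.6, 0.0, 0.3]
gripper_width: 0.0453
```

```bash
python3 tgt.py .5174 .1466 .180 .363; sleep 0; python3 tgt.py .5174 .1466 .180 .363
```

```text
t 3.45 pos [0.5177 0.1483 0.2217] rot [-1.5712e+00 -7.0000e-04  3.6590e-01] w 0.04534783109771757 F [-0.56  0.04  0.32] M [-0.039  0.034  0.035] q [ 0.18  0.25 -0.64  1.8   0.17  1.14 -0.14]
tool shift cm [-0.09  4.17 -0.15] turn [0.0004 0.0029 0.0007]
t 3.45 pos [0.5177 0.1483 0.2217] rot [-1.5712e+00 -7.0000e-04  3.6590e-01] w 0.04534783109771757 F [-0.56  0.04  0.32] M [-0.039  0.034  0.035] q [ 0.18  0.25 -0.64  1.8   0.17  1.14 -0.14]
tool shift cm [-0.09  4.17 -0.15] turn [0.0004 0.0029 0.0007]
```

Request:
jog_arm:
  deltas: "-0.05 1 -0.1 0 0.002 0;0 1 0 0 0 0;0 1 0 0 0 0;0 1 0 0 0 0;0 0.1 0 0 0 0;0 0 0 0 0 0;0 0 0 0 0 0;0 0 0 0 0 0"

```text
t: 4.25
position: [0.5179, 0.147, 0.1808]
ee_rot: [-1.571, -0.001, 0.363]
wrist_force: [0.8, 0.2, 0.2]
gripper_width: 0.0455
```

```bash
python3 tgt.py .5174 .1466 .180 .363; python3 - <<'E'
from h import *
shot('wrist','w3')
E
```

```text
t 4.25 pos [0.5179 0.147  0.1808] rot [-1.571e+00 -1.000e-03  3.631e-01] w 0.045454820650284354 F [0.84 0.22 0.17] M [-0.008  0.066 -0.009] q [ 0.17  0.29 -0.63  1.85  0.2   1.06 -0.17]
tool shift cm [-0.06  0.08 -0.02] turn [0.0002 0.0001 0.001 ]
```

View pics/w3.png

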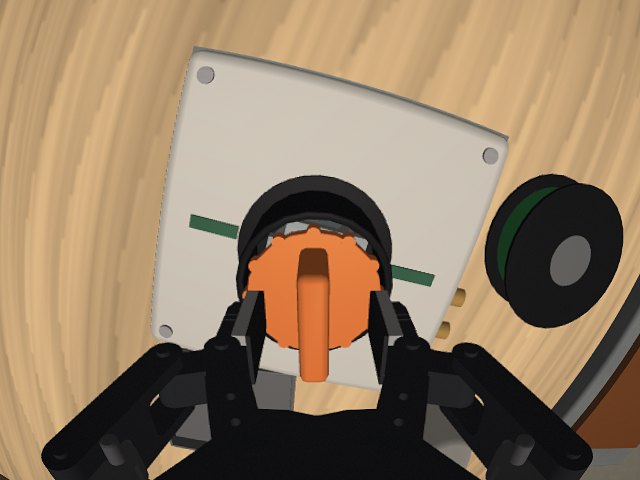

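Request:
jog_arm:
  deltas: "0 0 0 0 0 0;0 0 0 0 0 0;0 0 0 0 0 0;0 0 0 0 0 0;0 0 0 0 0 0;0 0 0 0 0 0;0 0 0 0 0 0;0 0 0 0 0 0"
  gripper: 255
  grip_force: 60

```text
t: 5.1
position: [0.5176, 0.1467, 0.1806]
ee_rot: [-1.571, -0.0, 0.363]
wrist_force: [-2.1, -0.1, 5.2]
gripper_width: 0.0106
```

```bash
python3 tgt.py .5174 .1466 .180 .363; python3 - <<'E'
from h import *
shot('wrist','w4')
E
```

```text
t 5.1 pos [0.5176 0.1467 0.1806] rot [-1.5711 -0.      0.363 ] w 0.01060054607727733 F [-2.13 -0.14  5.16] M [-0.197  0.394 -0.003] q [ 0.17  0.29 -0.63  1.85  0.2   1.06 -0.17]
tool shift cm [-0.02  0.06 -0.01] turn [0.0004 0.     0.    ]
```

View pics/w4.png

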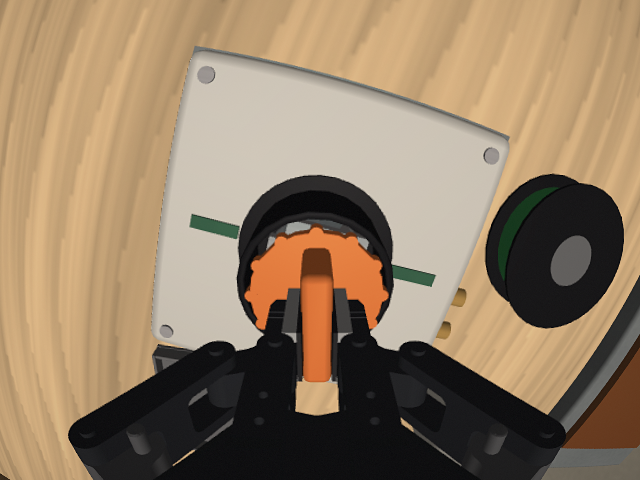

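Request:
jog_arm:
  deltas: "0 0 0 0 -0.02 0;0 0 0 0 -0.03 0;0 0 0 0 -0.03 0;0 0 0 0 -0.03 0;0 0 0 0 -0.03 0;0 0 0 0 -0.03 0;0 0 0 0 -0.03 0;0 0 0 0 0 0"

```text
t: 5.95
position: [0.5181, 0.1471, 0.1806]
ee_rot: [-1.571, -0.002, 0.565]
wrist_force: [-0.5, 0.8, 4.7]
gripper_width: 0.011
```

```bash
python3 tgt.py .5174 .1466 .180 .363
```

```text
t 5.95 pos [0.5181 0.1471 0.1806] rot [-1.571e+00 -1.500e-03  5.646e-01] w 0.01096139157517998 F [-0.49  0.78  4.71] M [ 0.026  0.022 -0.03 ] q [ 0.2   0.3  -0.67  1.85  0.21  1.06  0.02]
tool shift cm [-0.09  0.06 -0.01] turn [0.     0.2016 0.0016]
```

Request:
jog_arm:
  deltas: "0 0 0 0 -0.012 0;0 0 0 0 -0.012 0;0 0 0 0 -0.012 0;0 0 0 0 -0.012 0;0 0 0 0 -0.012 0;0 0 0 0 0 0"

```text
t: 6.55
position: [0.5181, 0.1472, 0.1806]
ee_rot: [-1.571, -0.002, 0.624]
wrist_force: [-0.3, -0.3, 5.5]
gripper_width: 0.0109
```

```bash
python3 tgt.py .5174 .1466 .180 .363
```

```text
t 6.55 pos [0.5181 0.1472 0.1806] rot [-1.5711 -0.0016  0.6243] w 0.010895396245313004 F [-0.27 -0.35  5.45] M [ 0.017 -0.    -0.02 ] q [ 0.21  0.3  -0.68  1.85  0.21  1.06  0.07]
tool shift cm [-0.09  0.06 -0.  ] turn [1.000e-04 2.613e-01 1.600e-03]
```

Request:
jog_arm:
  deltas: "0 0 0 0 -0.01 0;0 0 0 0 -0.01 0;0 0 0 0 -0.01 0;0 0 0 0 -0.01 0;0 0 0 0 0 0"

```text
t: 7.05
position: [0.5179, 0.1468, 0.1806]
ee_rot: [-1.571, -0.001, 0.664]
wrist_force: [-0.5, -0.5, 6.2]
gripper_width: 0.0111
```

```bash
python3 tgt.py .5174 .1466 .180 .363
```

```text
t 7.05 pos [0.5179 0.1468 0.1806] rot [-1.5712e+00 -8.0000e-04  6.6390e-01] w 0.011134758215014647 F [-0.54 -0.53  6.2 ] M [-0.083  0.141 -0.07 ] q [ 0.22  0.3  -0.68  1.85  0.22  1.06  0.11]
tool shift cm [-0.06  0.06  0.01] turn [3.000e-04 3.009e-01 8.000e-04]
```

Request:
jog_arm:
  deltas: "0 0 0 0 -0.01 0;0 0 0 0 -0.01 0;0 0 0 0 -0.01 0;0 0 0 0 0 0"

```text
t: 7.45
position: [0.5177, 0.1466, 0.1806]
ee_rot: [-1.571, -0.0, 0.694]
wrist_force: [-1.3, -0.5, 7.0]
gripper_width: 0.0112
```

```bash
python3 tgt.py .5174 .1466 .180 .363
```

```text
t 7.45 pos [0.5177 0.1466 0.1806] rot [-1.5712e+00 -1.0000e-04  6.9350e-01] w 0.011163754076692975 F [-1.28 -0.54  6.96] M [-0.128  0.233 -0.151] q [ 0.22  0.3  -0.69  1.85  0.22  1.06  0.14]
tool shift cm [-0.03  0.06  0.02] turn [4.000e-04 3.305e-01 2.000e-04]
```

Request:
jog_arm:
  deltas: "0 -0.03 0 0 -0.01 0;0 0 0 0 -0.01 0;0 0 0 0 0 0"

```text
t: 7.75
position: [0.5177, 0.1466, 0.1806]
ee_rot: [-1.571, -0.0, 0.713]
wrist_force: [-0.3, -0.9, 4.9]
gripper_width: 0.0111
```

```bash
python3 tgt.py .5174 .1466 .180 .363; python3 - <<'E'
from h import *
shot('wrist','w5')
im,d,P=cloud('w5')
cv2.imwrite('pics/w5c.png',cv2.resize(im[150:420,180:460,::-1],None,fx=2.2,fy=2.2))
E
```

```text
t 7.75 pos [0.5177 0.1466 0.1806] rot [-1.571e+00 -1.000e-04  7.128e-01] w 0.011143247210427944 F [-0.27 -0.87  4.9 ] M [-0.17   0.069 -0.357] q [ 0.22  0.3  -0.69  1.85  0.22  1.06  0.16]
tool shift cm [-0.02  0.06  0.02] turn [2.000e-04 3.498e-01 1.000e-04]
```

View pics/w5c.png

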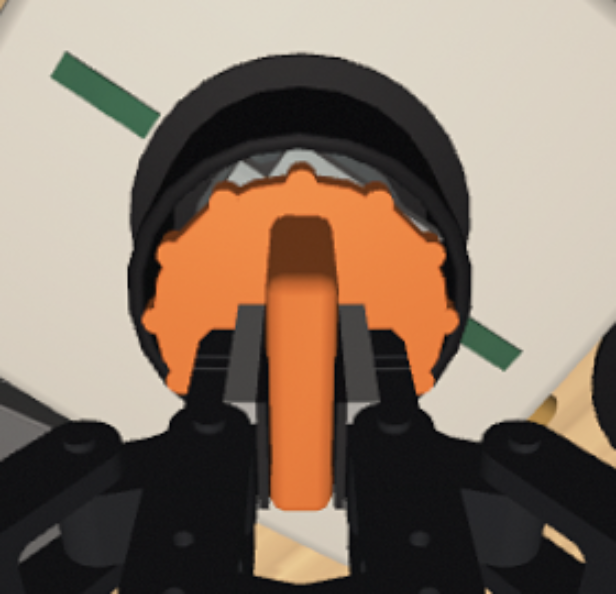

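Request:
jog_arm:
  deltas: "0 -0.03 0 0 0 0;0 -0.02 0 0 0 0;0 0 0 0 0 0;0 0 0 0 0 0"

```text
t: 8.2
position: [0.5176, 0.1465, 0.1807]
ee_rot: [-1.571, 0.0, 0.713]
wrist_force: [1.7, -0.8, -0.2]
gripper_width: 0.0109
```

```bash
python3 tgt.py .5174 .1466 .180 .363
```

```text
t 8.2 pos [0.5176 0.1465 0.1807] rot [-1.5709  0.      0.7129] w 0.010860252708962272 F [ 1.67 -0.82 -0.18] M [-0.074 -0.449 -0.33 ] q [ 0.22  0.3  -0.69  1.85  0.22  1.07  0.16]
tool shift cm [-0.01  0.07  0.02] turn [1.000e-04 3.499e-01 0.000e+00]
```

Request:
jog_arm:
  deltas: "0 0 0 0 0.02 0;0 0.1 0 0 0.005 0;0 0.1 0 0 0 0;0 0.1 0 0 0 0;0 0.1 0 0 0 0;0 0 0 0 0 0;0 0 0 0 0 0"

```text
t: 8.9
position: [0.5176, 0.1467, 0.1782]
ee_rot: [-1.572, 0.0, 0.688]
wrist_force: [-1.0, -1.9, 8.1]
gripper_width: 0.0105
```

```bash
python3 tgt.py .5174 .1466 .180 .363
```

```text
t 8.9 pos [0.5176 0.1467 0.1782] rot [-1.5721e+00  4.0000e-04  6.8850e-01] w 0.01053283305665698 F [-0.97 -1.92  8.09] M [-0.487  0.258 -0.005] q [ 0.22  0.31 -0.69  1.85  0.22  1.06  0.13]
tool shift cm [-0.02 -0.18  0.01] turn [ 1.400e-03  3.255e-01 -2.000e-04]
```

Request:
jog_arm:
  deltas: "0 0.1 0 0 0 0;0 0.1 0 0 0 0;0 0.1 0 0 0 0;0 0 0 0 0 0;0 0 0 0 0 0"

```text
t: 9.4
position: [0.5176, 0.1467, 0.1754]
ee_rot: [-1.572, 0.0, 0.689]
wrist_force: [-1.2, -1.5, 8.0]
gripper_width: 0.0107
```

```bash
python3 tgt.py .5174 .1466 .180 .363
```

```text
t 9.4 pos [0.5176 0.1467 0.1754] rot [-1.5722e+00  4.0000e-04  6.8870e-01] w 0.010673287892716534 F [-1.2  -1.48  7.96] M [-0.531  0.318  0.026] q [ 0.22  0.31 -0.69  1.86  0.23  1.05  0.13]
tool shift cm [-0.02 -0.46  0.01] turn [ 1.500e-03  3.257e-01 -2.000e-04]
```

```bash
python3 - <<'E'
from h import *
shot('wrist','w6')
im,d,P=cloud('w6')
cv2.imwrite('pics/w6c.png',cv2.resize(im[150:420,180:460,::-1],None,fx=2.2,fy=2.2))
E
```

```text
(no output)
```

View pics/w6c.png

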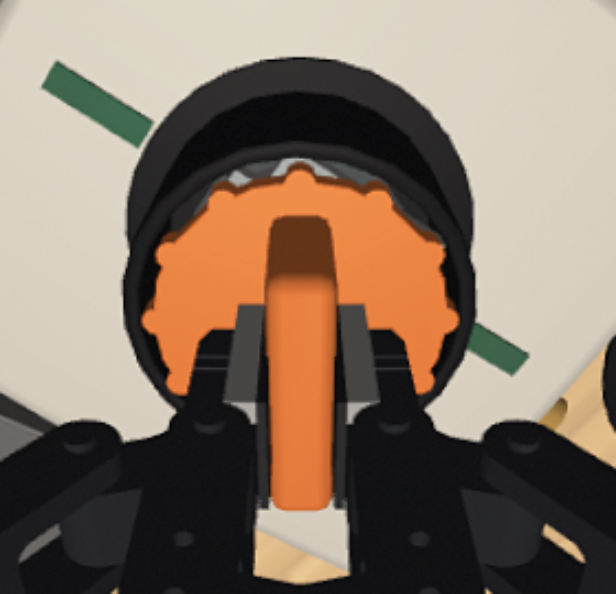

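The wing and disc look unchanged relative to the fingers (wing end at (302,505)), while the neck rim has come closer. So the cap is going down with no slip. Next I press on to feel for the bottom.

Request:
jog_arm:
  deltas: "0 0.1 0 0 0 0;0 0.1 0 0 0 0;0 0 0 0 0 0;0 0 0 0 0 0"

```text
t: 9.85
position: [0.5177, 0.1467, 0.1735]
ee_rot: [-1.572, 0.0, 0.689]
wrist_force: [-1.6, -1.9, 9.5]
gripper_width: 0.0107
```

```bash
python3 tgt.py .5174 .1466 .180 .363
```

```text
t 9.85 pos [0.5177 0.1467 0.1735] rot [-1.5723e+00  5.0000e-04  6.8870e-01] w 0.010697283358935994 F [-1.64 -1.89  9.49] M [-0.543  0.39   0.006] q [ 0.21  0.31 -0.69  1.86  0.23  1.05  0.13]
tool shift cm [-0.02 -0.65  0.01] turn [ 1.600e-03  3.257e-01 -2.000e-04]
```

Request:
jog_arm:
  deltas: "0 0.03 0 0 -0.015 0;0 0 0 0 -0.015 0;0 0 0 0 -0.015 0;0 0 0 0 -0.015 0;0 0 0 0 0 0"

```text
t: 10.35
position: [0.5179, 0.1469, 0.1734]
ee_rot: [-1.572, -0.0, 0.749]
wrist_force: [-2.2, -2.3, 9.4]
gripper_width: 0.0106
```

```bash
python3 tgt.py .5174 .1466 .180 .363
```

```text
t 10.35 pos [0.5179 0.1469 0.1734] rot [-1.5723e+00 -1.0000e-04  7.4880e-01] w 0.010554355739233896 F [-2.24 -2.26  9.41] M [-0.44   0.292 -0.   ] q [ 0.22  0.31 -0.7   1.86  0.23  1.05  0.18]
tool shift cm [-0.05 -0.66  0.01] turn [0.0014 0.3858 0.0004]
```

Request:
jog_arm:
  deltas: "0 0 0 0 -0.03 0;0 0 0 0 -0.04 0;0 0 0 0 -0.04 0;0 0 0 0 -0.04 0;0 0 0 0 -0.04 0;0 0 0 0 -0.04 0;0 0 0 0 -0.04 0;0 0 0 0 -0.03 0;0 0 0 0 0 0"

```text
t: 11.25
position: [0.5184, 0.1479, 0.1737]
ee_rot: [-1.573, -0.002, 1.049]
wrist_force: [0.1, -0.5, 9.2]
gripper_width: 0.0112
```

```bash
python3 tgt.py .5174 .1466 .180 1.672
```

```text
t 11.25 pos [0.5184 0.1479 0.1737] rot [-1.5726 -0.0019  1.0494] w 0.011187764771644454 F [ 0.1  -0.54  9.2 ] M [-0.037  0.182 -0.004] q [ 0.27  0.33 -0.75  1.86  0.25  1.06  0.46]
tool shift cm [-0.16 -0.63  0.02] turn [ 0.0023 -0.6226  0.0012]
```

Request:
jog_arm:
  deltas: "0 0 0 0 -0.03 0;0 0 0 0 -0.04 0;0 0 0 0 -0.04 0;0 0 0 0 -0.04 0;0 0 0 0 -0.04 0;0 0 0 0 -0.04 0;0 0 0 0 -0.04 0;0 0 0 0 -0.04 0;0 0 0 0 -0.04 0;0 0 0 0 -0.04 0;0 0 0 0 0 0"

```text
t: 12.35
position: [0.5184, 0.1486, 0.1738]
ee_rot: [-1.573, -0.002, 1.44]
wrist_force: [-0.0, 0.5, 8.8]
gripper_width: 0.0106
```

```bash
python3 tgt.py .5174 .1466 .180 1.672
```

```text
t 12.35 pos [0.5184 0.1486 0.1738] rot [-1.5733 -0.0021  1.4399] w 0.010597321947416397 F [-0.04  0.5   8.84] M [0.161 0.126 0.019] q [ 0.33  0.34 -0.83  1.85  0.29  1.07  0.82]
tool shift cm [-0.21 -0.62  0.07] turn [ 0.0027 -0.2321  0.0019]
```

Request:
jog_arm:
  deltas: "-0.05 0 0.02 0 -0.02 0;-0.05 0 0.02 0 -0.02 0;0 0 0 0 -0.02 0;0 0 0 0 -0.02 0;0 0 0 0 -0.02 0;0 0 0 0 -0.02 0;0 0 0 0 -0.02 0;0 0 0 0 -0.02 0;0 0 0 0 -0.02 0;0 0 0 0 0 0"

```text
t: 13.35
position: [0.5181, 0.1484, 0.174]
ee_rot: [-1.575, -0.003, 1.62]
wrist_force: [-0.3, 1.7, 9.1]
gripper_width: 0.011
```

```bash
python3 tgt.py .5174 .1466 .180 1.672
```

```text
t 13.35 pos [0.5181 0.1484 0.174 ] rot [-1.5746 -0.0029  1.62  ] w 0.01103824145130433 F [-0.33  1.72  9.07] M [ 0.483  0.023 -0.039] q [ 0.35  0.35 -0.87  1.86  0.3   1.07  0.99]
tool shift cm [-0.18 -0.61  0.08] turn [ 0.0038 -0.052   0.0028]
```

Request:
jog_arm:
  deltas: "0 0 0 0 -0.015 0;0 0 0 0 -0.015 0;0 0 0 0 -0.015 0;0 0 0 0 0 0;0 0 0 0 0 0"

```text
t: 13.85
position: [0.5181, 0.1485, 0.174]
ee_rot: [-1.575, -0.003, 1.665]
wrist_force: [0.3, 1.2, 9.0]
gripper_width: 0.0108
```

```bash
python3 tgt.py .5174 .1466 .180 1.672
```

```text
t 13.85 pos [0.5181 0.1485 0.174 ] rot [-1.5746 -0.0027  1.6647] w 0.01080164570550015 F [0.32 1.23 9.01] M [ 0.377 -0.011 -0.01 ] q [ 0.36  0.35 -0.88  1.86  0.31  1.07  1.03]
tool shift cm [-0.18 -0.6   0.09] turn [ 0.0038 -0.0073  0.0027]
```

Request:
jog_arm:
  deltas: "0 -0.15 0 0 0 0;0 -0.15 0 0 0 0;0 -0.15 0 0 0 0;0 -0.15 0 0 0 0;0 -0.15 0 0 0 0;0 -0.15 0 0 0 0;0 -0.15 0 0 0 0;0 0 0 0 0 0;0 0 0 0 0 0"

```text
t: 14.75
position: [0.5172, 0.1466, 0.1826]
ee_rot: [-1.572, -0.001, 1.664]
wrist_force: [1.1, 3.4, 4.8]
gripper_width: 0.0108
```

```bash
python3 tgt.py .5174 .1466 .180 1.672
```

```text
t 14.75 pos [0.5172 0.1466 0.1826] rot [-1.5717e+00 -1.0000e-03  1.6636e+00] w 0.010778299784086016 F [1.06 3.38 4.83] M [ 0.853 -0.355 -0.008] q [ 0.37  0.34 -0.88  1.85  0.3   1.09  1.04]
tool shift cm [-0.    0.26 -0.02] turn [ 0.0009 -0.0084  0.001 ]
```

Request:
jog_arm:
  deltas: "0.04 -0.15 0 0 0 0;0 -0.2 0 0 0 0;0 -0.2 0 0 0 0;0 -0.2 0 0 0 0;0 0 0 0 0 0"

```text
t: 15.25
position: [0.5159, 0.1453, 0.1891]
ee_rot: [-1.568, 0.001, 1.663]
wrist_force: [-0.8, 1.8, -2.8]
gripper_width: 0.0108
```

```bash
python3 tgt.py .5174 .1466 .180 1.672
```

```text
t 15.25 pos [0.5159 0.1453 0.1891] rot [-1.5680e+00  1.4000e-03  1.6628e+00] w 0.010817326322023764 F [-0.82  1.8  -2.83] M [ 0.412  0.036 -0.028] q [ 0.37  0.34 -0.88  1.84  0.29  1.1   1.05]
tool shift cm [ 0.11  0.91 -0.16] turn [-0.0028 -0.0092 -0.0014]
```

Request:
jog_arm:
  deltas: "0.05 -0.2 -0.05 0 0 0;0.05 -0.2 -0.05 0 0 0;0 -0.4 0 0 0 0;0 -0.5 0 0 0 0;0 -0.5 0 0 0 0;0 -0.5 0 0 0 0;0 0 0 0 0 0"

```text
t: 15.95
position: [0.5184, 0.1475, 0.2138]
ee_rot: [-1.573, 0.0, 1.663]
wrist_force: [-0.1, -0.2, -1.9]
gripper_width: 0.0111
```

```bash
python3 tgt.py .5174 .1466 .180 1.672
```

```text
t 15.95 pos [0.5184 0.1475 0.2138] rot [-1.5725  0.      1.663 ] w 0.011054124226932728 F [-0.07 -0.15 -1.87] M [ 0.046 -0.033 -0.003] q [ 0.38  0.31 -0.89  1.81  0.27  1.15  1.06]
tool shift cm [-0.08  3.38  0.12] turn [ 0.0018 -0.009  -0.    ]
```

Request:
jog_arm:
  deltas: "0 -1 0 0 0 0;0 -1.5 0 0 0 0;-1 -0.5 0.15 0 0 0;-2.5 0 0.35 0 0 0;-2.8 0 0.4 0 0 0;-2.8 0 0.4 0 0 0;-2.8 0 0.4 0 0 0;-2.8 0 0.4 0 0 0;-2.8 0 0.4 0 0 0;-2.8 0 0.4 0 0 0;-2.8 0 0.4 0 0 0;-2 0 0.3 0 0 0"

```text
t: 17.15
position: [0.5046, -0.1092, 0.2433]
ee_rot: [-1.571, 0.002, 1.66]
wrist_force: [-0.3, 0.7, -2.2]
gripper_width: 0.0106
```

```bash
python3 tgt.py .5056 -.123 .06 1.672
```

```text
t 17.15 pos [ 0.5046 -0.1092  0.2433] rot [-1.5709  0.0017  1.6601] w 0.01060000401842472 F [-0.26  0.7  -2.2 ] M [-0.013 -0.027  0.004] q [ 0.81  0.21 -0.78  1.82  0.16  1.18  1.64]
tool shift cm [-1.35 18.34  0.03] turn [ 0.0001 -0.0119 -0.0017]
```

Request:
jog_arm:
  deltas: "-0.3 1 0 0 0 0;0 2 0 0 0 0;0 3 0 0 0 0;0 3 0 0 0 0;0 3 0 0 0 0;0 2 0 0 0 0;0 1 0 0 0 0;0 0 0 0 0 0;0 0 0 0 0 0"

```text
t: 18.05
position: [0.5062, -0.1086, 0.0936]
ee_rot: [-1.572, 0.0, 1.663]
wrist_force: [-0.4, -0.4, -1.8]
gripper_width: 0.0111
```

```bash
python3 tgt.py .5056 -.123 .0435 1.672; python3 - <<'E'
from h import *
shot('scene','s7')
cv2.imwrite('pics/s7c.png',cv2.resize(cv2.imread('pics/s7.png')[130:310,200:400],None,fx=3.2,fy=3.2))
E
```

```text
t 18.05 pos [ 0.5062 -0.1086  0.0936] rot [-1.5723e+00  3.0000e-04  1.6635e+00] w 0.011058807486669918 F [-0.41 -0.41 -1.82] M [-0.007 -0.076 -0.035] q [ 0.73  0.39 -0.72  1.98  0.33  0.89  1.49]
tool shift cm [-1.42  5.01  0.2 ] turn [ 0.0015 -0.0085 -0.0003]
```

View pics/s7c.png

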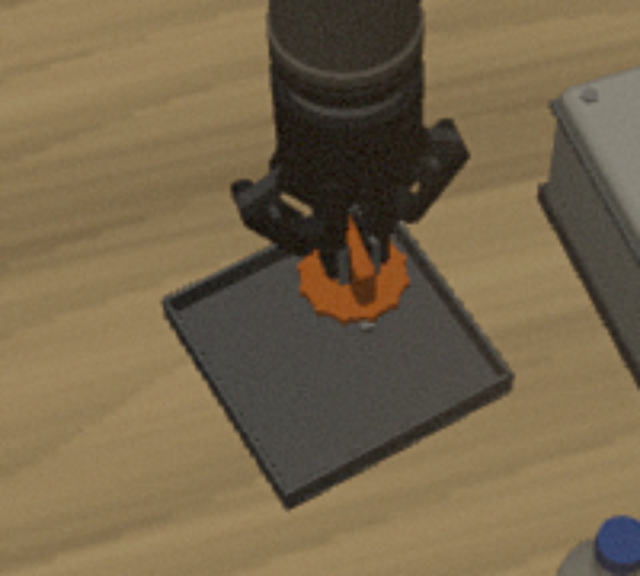

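The cap is held upright above the tray, at about (355,280) in the crop. I'm shifting it 14 mm towards the centre and lowering it slowly.

Request:
jog_arm:
  deltas: "-0.7 1 0.1 0 0 0;-0.7 1 0.1 0 0 0;0 1 0 0 0 0;0 0.8 0 0 0 0;0 0.4 0 0 0 0;0 0.2 0 0 0 0;0 0 0 0 0 0;0 0 0 0 0 0"

```text
t: 18.9
position: [0.5051, -0.1229, 0.0491]
ee_rot: [-1.571, 0.0, 1.663]
wrist_force: [-0.1, 0.2, -2.6]
gripper_width: 0.0109
```

```bash
python3 tgt.py .5056 -.123 .0425 1.672
```

```text
t 18.9 pos [ 0.5051 -0.1229  0.0491] rot [-1.5714e+00  2.0000e-04  1.6635e+00] w 0.010881452677342187 F [-0.06  0.21 -2.57] M [-0.032 -0.023  0.011] q [ 0.71  0.46 -0.68  2.    0.4   0.81  1.47]
tool shift cm [-0.02  0.66 -0.05] turn [ 0.0006 -0.0085 -0.0002]
```

Request:
jog_arm:
  deltas: "0 0.15 0 0 0 0;0 0.15 0 0 0 0;0 0.1 0 0 0 0;0 0.1 0 0 0 0;0 0 0 0 0 0;0 0 0 0 0 0"

```text
t: 19.5
position: [0.5047, -0.1231, 0.0438]
ee_rot: [-1.571, 0.0, 1.663]
wrist_force: [0.5, -1.0, -2.5]
gripper_width: 0.0109
```

```bash
python3 tgt.py .5056 -.123 .0425 1.672
```

```text
t 19.5 pos [ 0.5047 -0.1231  0.0438] rot [-1.5708e+00  1.0000e-04  1.6631e+00] w 0.010878038149043093 F [ 0.46 -1.05 -2.49] M [ 0.078 -0.042  0.024] q [ 0.71  0.47 -0.68  2.01  0.41  0.8   1.46]
tool shift cm [-0.    0.13 -0.09] turn [ 0.     -0.0089 -0.0001]
```

Request:
jog_arm:
  deltas: "0 0.05 0 0 0 0;0 0.05 0 0 0 0;0 0.05 0 0 0 0;0 0 0 0 0 0;0 0 0 0 0 0"

```text
t: 20.0
position: [0.5048, -0.1231, 0.0423]
ee_rot: [-1.571, 0.0, 1.663]
wrist_force: [-0.1, -0.3, -2.4]
gripper_width: 0.0111
```

```bash
python3 tgt.py .5056 -.123 .0425 1.672
```

```text
t 20.0 pos [ 0.5048 -0.1231  0.0423] rot [-1.5709e+00  1.0000e-04  1.6630e+00] w 0.011077161567480554 F [-0.14 -0.25 -2.43] M [-0.039  0.016 -0.052] q [ 0.71  0.47 -0.67  2.01  0.41  0.8   1.46]
tool shift cm [-0.   -0.02 -0.09] turn [ 0.0001 -0.009  -0.0001]
```

Request:
jog_arm:
  deltas: "0 0.05 0 0 0 0;0 0.05 0 0 0 0;0 0.05 0 0 0 0;0 0 0 0 0 0"

```text
t: 20.4
position: [0.5047, -0.1231, 0.0407]
ee_rot: [-1.571, 0.0, 1.663]
wrist_force: [-0.3, -0.6, -1.2]
gripper_width: 0.0107
```

```bash
python3 tgt.py .5056 -.123 .0425 1.672
```

```text
t 20.4 pos [ 0.5047 -0.1231  0.0407] rot [-1.5707e+00  1.0000e-04  1.6631e+00] w 0.01065230907236499 F [-0.35 -0.61 -1.24] M [ 0.013 -0.002 -0.032] q [ 0.7   0.47 -0.67  2.01  0.41  0.79  1.46]
tool shift cm [-0.   -0.18 -0.09] turn [-0.0001 -0.0089 -0.0001]
```

Request:
jog_arm:
  deltas: "0 0.05 0 0 0 0;0 0.05 0 0 0 0;0 0 0 0 0 0;0 0 0 0 0 0"

```text
t: 20.8
position: [0.5048, -0.1231, 0.0406]
ee_rot: [-1.571, 0.001, 1.663]
wrist_force: [-3.6, 0.6, 6.3]
gripper_width: 0.0104
```

```bash
python3 tgt.py .5056 -.123 .0425 1.672
```

```text
t 20.8 pos [ 0.5048 -0.1231  0.0406] rot [-1.5705e+00  8.0000e-04  1.6630e+00] w 0.010388406284871313 F [-3.63  0.58  6.27] M [ 0.088  0.584 -0.001] q [ 0.7   0.47 -0.67  2.01  0.41  0.79  1.45]
tool shift cm [ 0.   -0.19 -0.08] turn [-0.0003 -0.009  -0.0008]
```

The cap is on the floor at about 6 N. I'll unload a little, open part way, then rise.

Request:
jog_arm:
  deltas: "0 -0.05 0 0 0 0;0 0 0 0 0 0"

```text
t: 21.0
position: [0.5048, -0.1231, 0.0406]
ee_rot: [-1.571, 0.0, 1.663]
wrist_force: [-1.8, -0.2, 4.2]
gripper_width: 0.0108
```

Request:
jog_arm:
  deltas: "0 0 0 0 0 0;0 0 0 0 0 0;0 0 0 0 0 0;0 0 0 0 0 0;0 0 0 0 0 0;0 0 0 0 0 0;0 0 0 0 0 0"
  gripper: 110

```text
t: 21.7
position: [0.5047, -0.1231, 0.0403]
ee_rot: [-1.571, 0.0, 1.663]
wrist_force: [0.3, 0.4, -0.4]
gripper_width: 0.0483
```

```bash
python3 tgt.py .5056 -.123 .0425 1.672; python3 - <<'E'
from h import *
shot('wrist','w8')
E
```

```text
t 21.7 pos [ 0.5047 -0.1231  0.0403] rot [-1.5708e+00  1.0000e-04  1.6631e+00] w 0.04829970816361945 F [ 0.26  0.38 -0.42] M [-0.009 -0.004  0.001] q [ 0.7   0.48 -0.67  2.01  0.41  0.79  1.45]
tool shift cm [-0.   -0.22 -0.09] turn [ 0.     -0.0089 -0.0001]
```

View pics/w8.png

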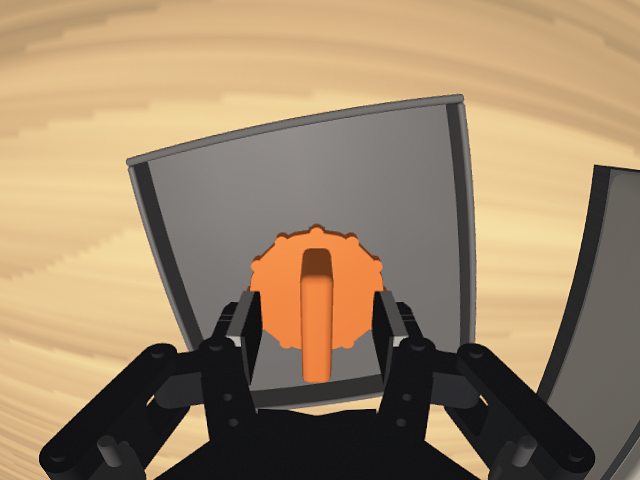

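The fingers are clear on both sides of the wing (wing at column 316) and the cap is inside the tray. I'm rising.

Request:
jog_arm:
  deltas: "0 -0.5 0 0 0 0;0 -1 0 0 0 0;0 -2 0 0 0 0;0 -3 0 0 0 0;0 -4 0 0 0 0;0 -4 0 0 0 0;0 -4 0 0 0 0;0 -3 0 0 0 0;0 0 0 0 0 0;0 0 0 0 0 0"

```text
t: 22.75
position: [0.5049, -0.123, 0.2563]
ee_rot: [-1.572, 0.001, 1.663]
wrist_force: [-0.8, -0.9, -0.3]
gripper_width: 0.0486
```

```bash
python3 tgt.py .5056 -.123 .0425 1.672; python3 - <<'E'
from h import *
shot('scene','s9')
im,d,P=cloud('s9')
f=im.astype(int);r,g,b=f[...,0],f[...,1],f[...,2]
m=(r>120)&(g>35)&(g<140)&(b<70)&(r>1.6*g)&(np.hypot(P[...,0]-.505,P[...,1]+.123)<0.09)
Q=P[m];print(len(Q),Q.mean(0),Q[:,2].min(),Q[:,2].max())
w=Q[Q[:,2]>0.058];print('top',w.mean(0),w[:,2].max())
dd=Q[(Q[:,2]<0.042)&(Q[:,2]>.03)];A=np.c_[dd[:,:2],np.ones(len(dd))];c,*_=np.linalg.lstsq(A,dd[:,2],rcond=None);print('disc z',dd[:,2].mean(),'slope',c[:2])
E
```

```text
t 22.75 pos [ 0.5049 -0.123   0.2563] rot [-1.5723e+00  1.4000e-03  1.6632e+00] w 0.048630523180661335 F [-0.78 -0.89 -0.29] M [-0.02   0.024 -0.046] q [ 0.85  0.2  -0.79  1.8   0.15  1.2   1.67]
tool shift cm [ 2.000e-02  2.138e+01 -4.000e-02] turn [ 0.0015 -0.0088 -0.0014]
601 [ 0.50476109 -0.12340549  0.04029828] 0.029184350944531423 0.0711569351288095
top [ 0.50395491 -0.12274048  0.06569055] 0.0711569351288095
disc z 0.03386520330076096 slope [0.00159158 0.00658437]
```

View pics/s9.png

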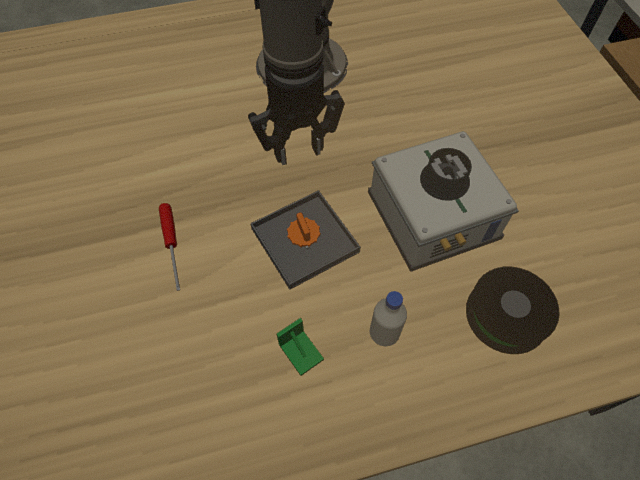

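The scene shows the cap upright in the tray at (303,231), the neck empty at (450,165), and the bystanders at the same pixels as at the start. Handing in.

```bash
python3 -c "
from station import hand_in; print(hand_in())"
```

```text
the job is handed in; nothing more can be done
None
```

The cap is off the tank and standing upright in the tray, and I handed the job in at about 23 s of the 69 s allowed. The interface gives no verdict.

- **First stop:** I gripped the wing and turned the cap anticlockwise, unpressed. The stop was felt about 55° short of open, at roughly 0.35 N m (limit 0.4), with the hand bearing down 0–5 N.
- **Press and turn:** I eased off the torque and pressed the cap down about 7 mm at about 9 N. It turned past the stop with almost no torque, and I kept it pressed until it lay along the green marks.
- **Lift and place:** I lifted the cap out and set it on the tray floor with about 6 N, then released it and raised the hand clear.

**Last checks:**
- The depth picture puts the cap within about 1 mm of the tray centre, upright, with its disc level to under 0.5°.
- In the scene picture the neck is empty and the bystanders look unmoved from the start; I compared those by eye only.
- The wrist force was about zero, with the hand some 20 cm above the cap.

**Oddities:**
- The TCP drifted up to about 2 mm sideways during the pressed turn and the first part of the lift. Side forces there stayed under about 4 N.
- I could not measure the unpressed height directly. I inferred the cap was unpressed at the stop because the downward force, including the cap's weight, stayed below the 8 N spring.

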